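# Snap the lid shut on a tub of Turkish delight

## Robot

A 6-joint arm with a two-finger parallel gripper is mounted at the origin on the work surface. World frame = base frame: x ahead of the robot, y to its left, z up, the work surface at z = 0. Lengths are in m, angles in rad, forces in N, time in s.
With the tool pointing down it reaches from about 0.275 to 0.85 m from the base axis. Payload 19 kg.
Tool frame: the origin (TCP) lies between the finger pads; the fingertips stand 25 mm ahead of it and the grasp point (between the pads) lies 6 mm ahead of it; z points along the fingers, y is the direction in which the jaws open and shut (so a half turn about z gives the same grasp; the last joint's range is limited). The gripper opens to 85 mm and grips with 20 to 120 N. Pads are 22 mm wide; open, the fingers measure 114 mm over their backs; the gripper's body (76 mm by 85 mm) begins 54 mm behind the grasp point. The pads swing forward as they close: fully open they stand 13 mm farther back than shut.
Start: joints at [1.167, 0.15, 1.437, -0, 1.554, -0.134], TCP at [0.153, 0.554, 0.256] pointing down, gripper open.
Joint ranges: [-2.8, 2.8], [-0.68, 2.1], [0.12, 2.68], [-1.39, 4.53], [0.16, 2.79], [-2.81, 2.81]. Speed limits (rad/s): [1.89, 1.89, 2.22, 3.01, 3.01, 3.01].

## Interface

Orientations are given as a unit quaternion [x, y, z, w].
In Python, from plant import robot, cams gives the robot as it stands. The module is installed in compiled form; this text tells all that it offers.
- The arm moves only by the tool drive_tool, never from a script. Its argument "series" is a list of rows, each a list of 2 entries, a list of its own where there are three numbers: the shift along the tool's x, y, z in cm, then the turn, a rotation vector about the tool's x, y, z in degrees. A call has 1 to 10 rows; each row shifts and turns the commanded pose from where the row before left it, along the tool's axes as they then stand; what a row does not reach is not made up. A row lasts 1/12 s, in which the tool goes at most 41.7 mm and 7.16 degrees, less where a joint would pass 70% of its speed; a pose out of reach is approached as far as the arm can. A call with a gripper value outside its range is refused whole. "fingers" is the opening, from 0 (shut) to 1 (fully open), set as the call begins (left out, the last holds). The fingers move at their own pace and stop on an object; "grip_force" is the grip in N (left out, the last holds). Time passes only in rows, so rows that do not move let the fingers close. It gives the time, the measured TCP pose, the force and the opening at its end, in the units of the state.
- robot.get_state(): the state, without advancing time (a new reading comes with each control period).
- cams.camera(name): name is "scene" or "top" or "wrist"; returns the picture (400x640x3 uint8, blue, green, red); there is no depth.
- cams.camera_info(name): a dict with "K" (3x3 intrinsics, pixels), "k1" (the pictures are not rectified: a ray, as slopes to the right and down, at radius r is drawn at 1 + k1 r^2 times it, then the intrinsics apply), "T" (4x4, takes a point from camera to world coordinates). Camera axes: x right, y up, looking along -z (the intrinsics and any distortion apply to the point x, -y, -z); pixel columns grow to the right and rows downward; lengths in m; the calibration is good to about 2 mm. A picture is of the moment at which its call begins: read the wrist's pose just before it. camera_info takes no time and is no camera call; for the wrist camera it gives the pose at the moment of the call.
- robot.finish_job(): hands the job in, once; it reports no verdict.
Trained networks look in the newest picture that a camera, given by its name, has taken for a name from the list of things; names that differ only in an ending like _2 or _b are one class to them, and where a whole thing is asked for, a point or a joint stands for the part that bears it (a point fixed in the world has none). Each returns a list of dicts, best first, with "conf" (0 to 1); they miss things now and then, are a little off and sometimes report something else, mostly with a low value. They report only what shows in the picture. A call takes as long as a camera call. They do not tell look-alikes from the thing itself.
- cams.spot_in(camera, thing): "point" ([x, y, z] in m, in world coordinates, good to about 4 mm: the middle of the surface that is visible of it).
- cams.place_of(camera, thing): "point" ([x, y, z] in m, in world coordinates, good to about 4 mm: a listed point, or the origin of a listed thing).
The state is a dict: "t": time; "q": joint angles; "joint_velocities": joint speeds; "tau": joint torques, N m; "tcp_pos": TCP position; "tool_rot": TCP orientation; "ft_force": force on the tool from outside, world axes, zero at the start; "torque": the same for the moment, N m; "grip_width": finger opening in m.
Only numpy, scipy, OpenCV 4.12 (cv2) and the standard library are available. Lean on these libraries where they do the work, as an engineer would, in place of code of your own. Each camera call takes 0.05 s, during which the arm holds its last target. There are 200 camera calls.

## Task

The red-rimmed lid lies on the clear tub of Turkish delight, but it is not shut: both long sides bow up in the middle and some of the corners may stand up. With your fingertips, press the rim down bit by bit all the way round until all four corners and the middles of both long sides have clicked home. Do not press so hard that you crush the tub, and do not move or pick up any of the things standing around it.

Things in the scene. Friction and masses are not known exactly. Their poses are not given: they have to be found in the camera images.
- tub: Clear tub of Turkish delight, lid with a red snap rim; stands firm on a non-slip mat. Lid 140 (tub x) by 200 mm (tub y). Origin: centre of the underside, z up. Near = tub -x, left = +y. Rim: flat band 16 mm wide, top 86 mm up when shut; clear panel inside it 4 mm lower. These snap singly: 4 corners (L, 60 mm along each edge) and, in two halves, the middle 80 mm of each long side.
- corner_near_left (a joint): Snap state of the lid's near left corner (tub -x, +y), rad: -0.08 = up (outer tip 8 mm above shut), +0.08 = home. It flexes about a line across the corner. Pressed straight down at its press point it resists with up to about 11 N; past 0 it snaps home by itself, to a hard stop, and stays; short of that it springs back up. Up or home at the start.
- corner_near_left_press (a point): Point on top of the red rim where to press the near left corner (small thumb ribs), 8 mm in from both edges of the lid: tub x -62, y +92 mm. 86 mm above the underside when home, about 92 mm when up.
- corner_near_right (a joint): Snap state of the lid's near right corner (tub -x, -y), rad: -0.08 = up (outer tip 8 mm above shut), +0.08 = home. It flexes about a line across the corner. Pressed straight down at its press point it resists with up to about 11 N; past 0 it snaps home by itself, to a hard stop, and stays; short of that it springs back up. Up or home at the start.
- corner_near_right_press (a point): Point on top of the red rim where to press the near right corner (small thumb ribs), 8 mm in from both edges of the lid: tub x -62, y -92 mm. 86 mm above the underside when home, about 92 mm when up.
- corner_far_left (a joint): Snap state of the lid's far left corner (tub +x, +y), rad: -0.08 = up (outer tip 8 mm above shut), +0.08 = home. It flexes about a line across the corner. Pressed straight down at its press point it resists with up to about 11 N; past 0 it snaps home by itself, to a hard stop, and stays; short of that it springs back up. Up or home at the start.
- corner_far_left_press (a point): Point on top of the red rim where to press the far left corner (small thumb ribs), 8 mm in from both edges of the lid: tub x +62, y +92 mm. 86 mm above the underside when home, about 92 mm when up.
- corner_far_right (a joint): Snap state of the lid's far right corner (tub +x, -y), rad: -0.08 = up (outer tip 8 mm above shut), +0.08 = home. It flexes about a line across the corner. Pressed straight down at its press point it resists with up to about 11 N; past 0 it snaps home by itself, to a hard stop, and stays; short of that it springs back up. Up or home at the start.
- corner_far_right_press (a point): Point on top of the red rim where to press the far right corner (small thumb ribs), 8 mm in from both edges of the lid: tub x +62, y -92 mm. 86 mm above the underside when home, about 92 mm when up.
- side_near_left (a joint): Snap state of the left (+y) half, 40 mm long, of the middle of the near long side (tub -x), rad: -0.075 = up, its free end at the side's middle 6 mm above shut; +0.075 = home, flush. Same snap as a corner, up to about 5.5 N at the free end; past 0 it snaps home by itself, else it springs back. Up at the start.
- side_near_right (a joint): Snap state of the right (-y) half, 40 mm long, of the middle of the near long side (tub -x), rad: -0.075 = up, its free end at the side's middle 6 mm above shut; +0.075 = home, flush. Same snap as a corner, up to about 5.5 N at the free end; past 0 it snaps home by itself, else it springs back. Up at the start.
- side_far_left (a joint): Snap state of the left (+y) half, 40 mm long, of the middle of the far long side (tub +x), rad: -0.075 = up, its free end at the side's middle 6 mm above shut; +0.075 = home, flush. Same snap as a corner, up to about 5.5 N at the free end; past 0 it snaps home by itself, else it springs back. Up at the start.
- side_far_right (a joint): Snap state of the right (-y) half, 40 mm long, of the middle of the far long side (tub +x), rad: -0.075 = up, its free end at the side's middle 6 mm above shut; +0.075 = home, flush. Same snap as a corner, up to about 5.5 N at the free end; past 0 it snaps home by itself, else it springs back. Up at the start.
- side_near_press (a point): Where the two halves of the near long side's middle meet (fixed to the tub, at the height of the shut rim's top, 86 mm; the halves' ends stand 6 mm higher when up): tub x -62, y 0 mm. A fingertip pressed straight down here takes both halves home at once (up to about 11 N).
- side_far_press (a point): Where the two halves of the far long side's middle meet (fixed to the tub, at the height of the shut rim's top, 86 mm; the halves' ends stand 6 mm higher when up): tub x +62, y 0 mm. A fingertip pressed straight down here takes both halves home at once (up to about 11 N).
- tongs: Steel serving tongs lying flat, 210 mm long (along own y), 50 mm wide, 18 mm high, loose. Bystander on the near side of the tub. Origin: underside, middle.
- honey_jar: Amber honey jar with brass lid, 62 mm across, 88 mm high, loose. Bystander off the tub's left end. Origin: centre of the underside.
- price_stand: Blank price card in a black foot, 36 x 70 mm, 72 mm high, loose and light. Bystander off the tub's right end. Origin: centre of the underside.
- halva_cup: Small cup of halva with a white lid, 73 mm across, 54 mm high, loose. Bystander on the far side of the tub. Origin: centre of the underside.
- card_terminal: Black card terminal, 150 x 74 mm, 38 mm high, loose. Bystander near the robot, left. Origin: centre of the underside.
- tea_tin: Green-banded tea tin, 74 mm across, 105 mm high, loose. Bystander near the robot, right. Origin: centre of the underside.
Not all that is in view belongs to the job. Leave any turquoise look-alike of the tub alone.

How it is judged:
By the outcome, as a careful person would: the job done as asked, in the order asked, and still so for the second after the job is handed in, with the robot touching nothing.
It also fails if it takes over 48 s, if anything falls off the work surface, if the arm or the gripper's body presses on something with over 40 N, if the wrist force passes 120 N, or if a joint passes its speed limit or range.

## Working session

There is one attempt and no reset: what is moved stays moved. The work goes in short steps, Python scripts to look and compute and a tool call to move; the robot and the scene stay as the last step left them, time stands still between calls to the robot, and variables do not carry over. Pictures are saved under pics/ and viewed, about 8 in all and at most 12, crops included, and the job is handed in when it is done.

Besides the shell and the picture viewer there is one more tool, called after "Emit:" as name(argument=value, ...), one argument or row to a line, values as JSON. drive_tool: Moves the arm, as the interface text tells. Its arguments: {"type":"object","properties":{"series":{"type":"array","items":{"type":"array"}},"fingers":{"type":"number"},"grip_force":{"type":"number"}},"required":["series"]}

```bash
mkdir -p pics
cat > h.py <<'E'
import numpy as np,cv2
from plant import robot,cams
def snap(n,f):
    im=cams.camera(n); cv2.imwrite('pics/'+f,im); return im
def proj(n,P):
    i=cams.camera_info(n);T=np.linalg.inv(i['T']);p=T[:3,:3]@np.array(P)+T[:3,3]
    s=np.array([p[0]/-p[2],-p[1]/-p[2]]);s=s*(1+i['k1']*(s@s));K=np.array(i['K']);return K[:2,:2]@s+K[:2,2]
def unproj(n,uv,z):
    i=cams.camera_info(n);K=np.array(i['K']);d=np.linalg.solve(K[:2,:2],np.array(uv)-K[:2,2]);s=d.copy()
    for _ in range(20): s=d/(1+i['k1']*(s@s))
    T=np.array(i['T']);r=T[:3,:3]@np.array([s[0],-s[1],-1]);o=T[:3,3];return o+r*(z-o[2])/r[2]
E
python3 - <<'E'
from h import *
a=snap('top','top1.png')
for n in ['tub','corner_near_left_press','corner_near_right_press','corner_far_left_press','corner_far_right_press','side_near_press','side_far_press','tongs','honey_jar','price_stand','halva_cup','card_terminal','tea_tin']:
    print(n,[(np.round(d['point'],3).tolist(),round(d['conf'],2),proj('top',d['point']).astype(int).tolist()) for d in cams.place_of('top',n)[:4]])
b=snap('scene','scene1.png')
s=robot.get_state();print(s['t'],s['tcp_pos'],s['tool_rot'],s['grip_width'],s['ft_force'])
E
```

```text
tub [([0.302, -0.523, 0.0], 0.87, [451, 243]), ([0.414, 0.044, -0.003], 0.61, [273, 211]), ([0.628, 0.053, 0.093], 0.6, [267, 138]), ([0.538, -0.018, -0.002], 0.59, [292, 173])]
corner_near_left_press [([0.511, 0.088, 0.09], 0.73, [255, 176]), ([0.306, -0.41, 0.092], 0.55, [424, 242])]
corner_near_right_press [([0.452, -0.083, 0.089], 0.71, [312, 195])]
corner_far_left_press [([0.624, 0.055, 0.092], 0.71, [266, 140]), ([0.403, -0.481, 0.09], 0.59, [446, 209])]
corner_far_right_press [([0.571, -0.118, 0.093], 0.75, [323, 155]), ([0.306, -0.63, 0.088], 0.43, [496, 241])]
side_near_press [([0.251, -0.488, 0.085], 0.76, [450, 261]), ([0.485, -0.002, 0.092], 0.71, [285, 184])]
side_far_press [([0.354, -0.556, 0.084], 0.97, [471, 225]), ([0.602, -0.033, 0.09], 0.94, [295, 146])]
tongs [([0.415, 0.046, -0.002], 0.95, [272, 211])]
honey_jar [([0.631, 0.128, -0.001], 0.73, [248, 146]), ([0.625, 0.057, 0.093], 0.28, [265, 139])]
price_stand [([0.49, -0.196, -0.0], 0.73, [347, 186]), ([0.601, -0.031, 0.088], 0.38, [294, 147]), ([0.662, -0.049, -0.002], 0.31, [301, 136])]
halva_cup [([0.659, -0.049, -0.005], 0.71, [301, 137]), ([0.537, -0.018, -0.003], 0.2, [292, 173])]
card_terminal [([0.569, -0.118, 0.094], 0.57, [323, 156]), ([0.248, 0.287, -0.003], 0.56, [197, 264])]
tea_tin [([0.225, -0.313, -0.0], 0.94, [387, 269])]
0.75 [0.15323442 0.55417442 0.25626194] [ 1.34457734e-01  9.90919328e-01 -5.59836120e-05 -3.13946076e-05] 0.0856379659466803 [ 0.00339705 -0.33615475  0.20300442]
```

Run:
```python
import cv2,numpy as np
a=cv2.imread('pics/top1.png');b=cv2.imread('pics/scene1.png')
c=cv2.resize(a[100:280,180:520],(800,423),interpolation=cv2.INTER_CUBIC)
cv2.imwrite('pics/c1.png',c)
```

```text
(no output)
```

View pics/c1.png

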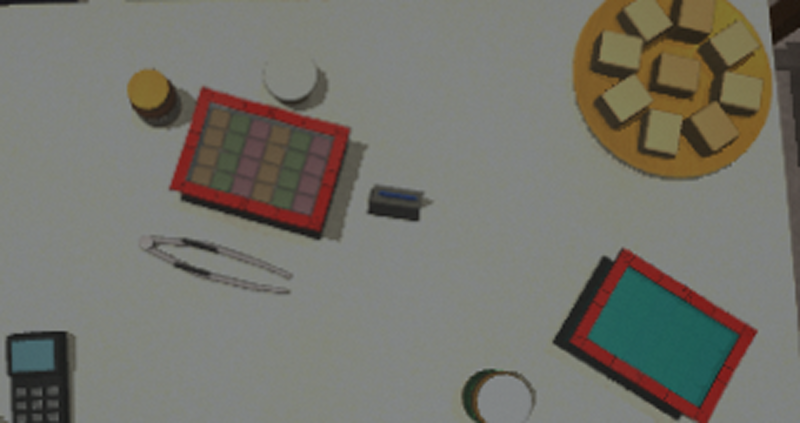

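View pics/scene1.png

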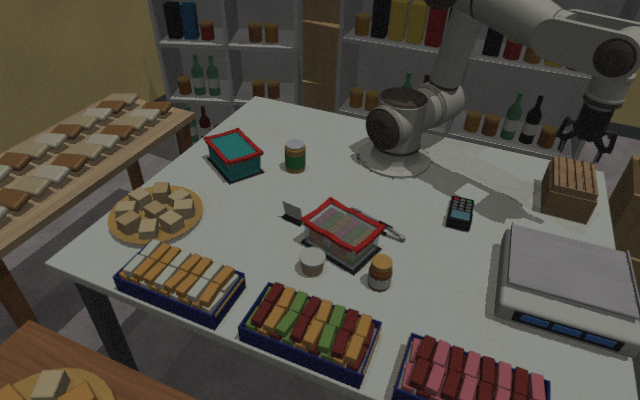

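The top picture shows two candidates. The clear tub with pink, green and amber cubes is at top px (290,168). The turquoise look-alike is at (458,242). I choose the first: it has the clear panel and sits among the tongs, jar, stand and cup. Next I work out the move above it.

```bash
cat >> h.py <<'E'
from scipy.spatial.transform import Rotation as Ro
L=dict(NL=(-62,92),NR=(-62,-92),FL=(62,92),FR=(62,-92),SN=(-62,0),SF=(62,0))
def rel(pos,yaw=None):
    """shift in tool cm (now) and turn about tool z (deg) so that tool y is along world angle yaw (mod 180)"""
    s=robot.get_state();R=Ro.from_quat(s['tool_rot']).as_matrix();d=R.T@(np.array(pos)-s['tcp_pos'])*100
    t=0
    if yaw is not None:
        cur=np.degrees(np.arctan2(R[1,1],R[0,1])); t=-((yaw-cur+90)%180-90)
    return np.round(d,2),round(t,1),s['q'].round(2)
def fit(P):
    A=np.array([L[k] for k in P])/1000;B=np.array([P[k][:2] for k in P]);a=A.mean(0);b=B.mean(0)
    H=(A-a).T@(B-b);th=np.arctan2(H[0,1]-H[1,0],H[0,0]+H[1,1]);R=np.array([[np.cos(th),-np.sin(th)],[np.sin(th),np.cos(th)]])
    return b-R@a,th,np.round(((A-a)@R.T+b-B)*1000,1)
E
python3 - <<'E'
from h import *
P=dict(NL=(.511,.088),NR=(.452,-.083),FL=(.624,.055),FR=(.571,-.118),SN=(.485,-.002),SF=(.602,-.033))
c,th,r=fit(P);print(c,np.degrees(th),r)
print(Ro.from_quat(robot.get_state()['tool_rot']).as_matrix().round(3))
print(rel((c[0]-.05,c[1],.33),90+np.degrees(th)))
E
```

```text
[ 0.54083333 -0.0155    ] -17.14820383875895 [[-2.3  2.7]
 [ 2.5 -2.1]
 [ 3.2 -0.9]
 [ 2.  -3.7]
 [-3.4  4.8]
 [-1.9 -0.8]]
[[-0.964  0.266 -0.   ]
 [ 0.266  0.964 -0.   ]
 [ 0.    -0.    -1.   ]]
(array([-47.72, -45.91,  -7.37]), np.float64(1.7), array([ 1.17,  0.15,  1.44,  0.  ,  1.55, -0.13]))
```

Emit:
drive_tool(
  series=[
    [[-2.4, -2.3, -0.7], [0, 0, 0]],
    [[-2.4, -2.3, -0.7], [0, 0, 0]],
    [[-2.4, -2.3, -0.7], [0, 0, 0]],
    [[-2.4, -2.3, -0.7], [0, 0, 0]],
    [[-2.4, -2.3, -0.7], [0, 0, 0]],
    [[-2.4, -2.3, -0.7], [0, 0, 0]],
    [[-2.4, -2.3, -0.7], [0, 0, 0]],
    [[-2.4, -2.3, -0.7], [0, 0, 0]],
    [[-2.4, -2.3, -0.7], [0, 0, 0]],
    [[-2.4, -2.3, -0.7], [0, 0, 0]],
  ],
  fingers=0,
)

```text
t: 1.58
tcp_pos: [0.3236, 0.267, 0.3268]
tool_rot: [0.134, 0.991, 0.0, 0.0]
ft_force: [0.9, 0.3, -0.3]
grip_width: -0.0003
```

Emit:
drive_tool(
  series=[
    [[-2.4, -2.3, 0], [0, 0, 1.7]],
    [[-2.4, -2.3, 0], [0, 0, 0]],
    [[-2.4, -2.3, 0], [0, 0, 0]],
    [[-2.4, -2.3, 0], [0, 0, 0]],
    [[-2.4, -2.3, 0], [0, 0, 0]],
    [[-2.4, -2.3, 0], [0, 0, 0]],
    [[-2.4, -2.3, 0], [0, 0, 0]],
    [[-2.4, -2.3, 0], [0, 0, 0]],
    [[-2.4, -2.3, 0], [0, 0, 0]],
    [[0, 0, 0], [0, 0, 0]],
  ],
)

```text
t: 2.42
tcp_pos: [0.4712, 0.0034, 0.3256]
tool_rot: [0.151, 0.989, -0.001, -0.0]
ft_force: [-0.1, 0.6, -1.3]
grip_width: -0.0001
```

Run:
```python
from h import *
a=snap('wrist','w1.png')
P={}
for k,n in dict(NL='corner_near_left_press',NR='corner_near_right_press',FL='corner_far_left_press',FR='corner_far_right_press',SN='side_near_press',SF='side_far_press').items():
    d=cams.place_of('wrist',n)[:2]
    print(n,[(np.round(x['point'],3).tolist(),round(x['conf'],2),proj('wrist',x['point']).astype(int).tolist()) for x in d])
    if d:P[k]=d[0]['point']
if len(P)>2: print(fit(P))
s=robot.get_state();print(s['t'],s['tcp_pos'],s['ft_force'],s['grip_width'],s['q'])
```

```text
corner_near_left_press [([0.505, 0.089, 0.092], 0.78, [390, 174])]
corner_near_right_press [([0.455, -0.082, 0.09], 0.86, [245, 175])]
corner_far_left_press [([0.626, 0.056, 0.089], 0.97, [385, 263])]
corner_far_right_press [([0.571, -0.124, 0.088], 0.55, [248, 262])]
side_near_press [([0.482, 0.003, 0.085], 0.62, [317, 175])]
side_far_press []
(array([ 0.53972958, -0.01519342]), np.float64(-0.2990687198791713), array([[ 2.2,  1.9],
       [-1.3, -2.6],
       [-0.4, -1.2],
       [ 1.1,  2.3],
       [-1.5, -0.3]]))
2.7667 [0.46912662 0.00839752 0.32657947] [-0.70649397 -0.58585243 -0.87013046] 0.00046378190005756827 [-1.46520876e-01 -8.72146004e-02  1.54219568e+00 -4.40323270e-06
  1.68612256e+00 -1.41924345e+00]
```

View pics/w1.png

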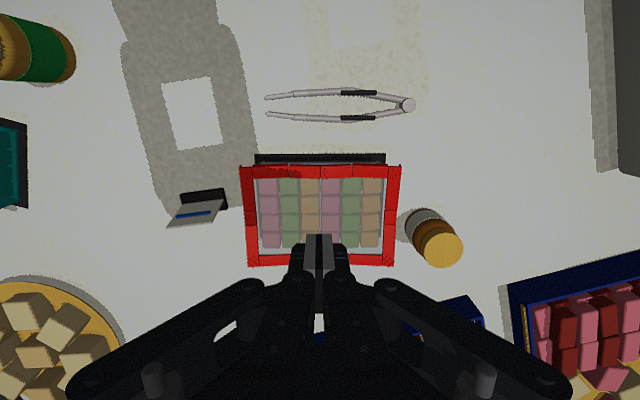

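The clear tub fills (240–400, 165–267), with the gripper's shadow beside it. The top and wrist fits agree: centre (0.540, −0.015), yaw −17.1°. Now the offsets to each press point.

```bash
cat >> h.py <<'E'
C=np.array([.5403,-.0153]);TH=np.radians(-17.15)
def W(k,z):
    p=np.array(L[k])/1000;c,s=np.cos(TH),np.sin(TH);return (C[0]+c*p[0]-s*p[1],C[1]+s*p[0]+c*p[1],z)
E
python3 - <<'E'
from h import *
print(robot.get_state()['tcp_pos'])
for k in L: print(k,np.round(W(k,.135),4),rel(W(k,.135),90-17.15)[:2])
E
```

```text
[0.46912662 0.00839752 0.32657947]
NL [0.5082 0.0909 0.135 ] (array([-1.3 ,  9.03, 19.16]), np.float64(0.1))
NR [ 0.4539 -0.0849  0.135 ] (array([-1.28, -9.37, 19.16]), np.float64(0.1))
FL [0.6267 0.0543 0.135 ] (array([-13.7 ,   9.02,  19.17]), np.float64(0.1))
FR [ 0.5724 -0.1215  0.135 ] (array([-13.68,  -9.38,  19.16]), np.float64(0.1))
SN [0.4811 0.003  0.135 ] (array([-1.29, -0.17, 19.16]), np.float64(0.1))
SF [ 0.5995 -0.0336  0.135 ] (array([-13.69,  -0.18,  19.16]), np.float64(0.1))
```

Emit:
drive_tool(
  series=[
    [[-0.3, 0, 3.0], [0, 0, 0]],
    [[-0.3, -0.1, 4.0], [0, 0, 0]],
    [[-0.3, -0.1, 4.0], [0, 0, 0]],
    [[-0.3, 0, 4.0], [0, 0, 0]],
    [[-0.1, 0, 3.0], [0, 0, 0]],
    [[0, 0, 1.1], [0, 0, 0]],
    [[0, 0, 0], [0, 0, 0]],
    [[0, 0, 0], [0, 0, 0]],
  ],
)

```text
t: 3.43
tcp_pos: [0.4817, 0.0021, 0.1367]
tool_rot: [0.149, 0.989, -0.0, 0.0]
ft_force: [-0.5, 0.5, 0.7]
grip_width: -0.0
```

Emit:
drive_tool(
  series=[
    [[0, 0, 0.6], [0, 0, 0]],
    [[0, 0, 0.6], [0, 0, 0]],
    [[0, 0, 0.4], [0, 0, 0]],
    [[0, 0, 0.2], [0, 0, 0]],
    [[0, 0, 0], [0, 0, 0]],
    [[0, 0, 0], [0, 0, 0]],
  ],
)

```text
t: 3.93
tcp_pos: [0.4813, 0.0017, 0.1175]
tool_rot: [0.149, 0.989, -0.0, 0.0]
ft_force: [0.3, 0.7, 0.3]
grip_width: 0.0001
```

Emit:
drive_tool(
  series=[
    [[0, 0, 0.2], [0, 0, 0]],
    [[0, 0, 0], [0, 0, 0]],
  ],
)

```text
t: 4.1
tcp_pos: [0.4815, 0.0017, 0.1157]
tool_rot: [0.149, 0.989, -0.0, 0.0]
ft_force: [-1.8, 0.9, 7.6]
grip_width: -0.0002
```

Emit:
drive_tool(
  series=[
    [[0, 0, 0.2], [0, 0, 0]],
    [[0, 0, 0], [0, 0, 0]],
  ],
)

```text
t: 4.27
tcp_pos: [0.4813, 0.0017, 0.1134]
tool_rot: [0.149, 0.989, -0.0, 0.0]
ft_force: [-0.2, -0.3, -0.1]
grip_width: 0.0001
```

Emit:
drive_tool(
  series=[
    [[0, 0, 0.1], [0, 0, 0]],
    [[0, 0, 0], [0, 0, 0]],
  ],
)

```text
t: 4.43
tcp_pos: [0.4812, 0.0017, 0.1122]
tool_rot: [0.149, 0.989, -0.0, -0.0]
ft_force: [0.9, 0.0, -0.3]
grip_width: -0.0002
```

Force rose to 7.6 N, then dropped to zero: the near side snapped. Before moving on I press 1 mm further to find the hard stop.

Emit:
drive_tool(
  series=[
    [[0, 0, 0.1], [0, 0, 0]],
    [[0, 0, 0.1], [0, 0, 0]],
    [[0, 0, 0], [0, 0, 0]],
  ],
)

```text
t: 4.68
tcp_pos: [0.4814, 0.0017, 0.1109]
tool_rot: [0.149, 0.989, -0.0, 0.0]
ft_force: [-3.5, 0.4, 11.0]
grip_width: 0.0002
```

Emit:
drive_tool(
  series=[
    [[0, 0, -1.1], [0, 0, 0]],
    [[0, 0.5, -1.1], [0, 0, 0]],
    [[0, 3.0, 0], [0, 0, 0]],
    [[0, 3.5, 0], [0, 0, 0]],
    [[0, 2.0, 0], [0, 0, 0]],
    [[0, 0.3, 0.6], [0, 0, 0]],
    [[0, 0, 0.6], [0, 0, 0]],
    [[0, 0, 0.2], [0, 0, 0]],
    [[0, 0, 0], [0, 0, 0]],
  ],
)

```text
t: 5.43
tcp_pos: [0.5086, 0.0903, 0.1183]
tool_rot: [0.149, 0.989, 0.0, -0.0]
ft_force: [-0.3, 2.3, 1.0]
grip_width: -0.0001
```

Emit:
drive_tool(
  series=[
    [[0, 0, 0.2], [0, 0, 0]],
    [[0, 0, 0.1], [0, 0, 0]],
    [[0, 0, 0], [0, 0, 0]],
  ],
)

```text
t: 5.68
tcp_pos: [0.5087, 0.0899, 0.1156]
tool_rot: [0.15, 0.989, 0.0, 0.0]
ft_force: [0.1, 1.5, 2.5]
grip_width: 0.0001
```

Emit:
drive_tool(
  series=[
    [[0, 0, 0.2], [0, 0, 0]],
    [[0, 0, 0], [0, 0, 0]],
  ],
)

```text
t: 5.85
tcp_pos: [0.5085, 0.09, 0.113]
tool_rot: [0.149, 0.989, -0.0, -0.0]
ft_force: [0.6, -0.2, -0.2]
grip_width: 0.0001
```

Emit:
drive_tool(
  series=[
    [[0, 0, 0.1], [0, 0, 0]],
    [[0, 0, 0.1], [0, 0, 0]],
    [[0, 0, 0], [0, 0, 0]],
  ],
)

```text
t: 6.1
tcp_pos: [0.5087, 0.0904, 0.1111]
tool_rot: [0.149, 0.989, -0.0, -0.0]
ft_force: [-0.0, -0.7, -0.4]
grip_width: 0.0003
```

Emit:
drive_tool(
  series=[
    [[0, 0, 0.1], [0, 0, 0]],
    [[0, 0, 0], [0, 0, 0]],
  ],
)

```text
t: 6.27
tcp_pos: [0.5088, 0.0905, 0.1109]
tool_rot: [0.149, 0.989, -0.0, 0.0]
ft_force: [-2.9, -0.8, 9.3]
grip_width: 0.0001
```

Emit:
drive_tool(
  series=[
    [[0, 0, -1.1], [0, 0, 0]],
    [[-0.5, 0, -1.1], [0, 0, 0]],
    [[-3.0, 0, 0], [0, 0, 0]],
    [[-3.5, 0, 0], [0, 0, 0]],
    [[-3.2, 0, 0], [0, 0, 0]],
    [[-2.0, 0, 0], [0, 0, 0]],
    [[-0.2, 0, 0.6], [0, 0, 0]],
    [[0, 0, 0.6], [0, 0, 0]],
    [[0, 0, 0.2], [0, 0, 0]],
    [[0, 0, 0], [0, 0, 0]],
  ],
)

```text
t: 7.1
tcp_pos: [0.6268, 0.0542, 0.1185]
tool_rot: [0.149, 0.989, -0.0, 0.0]
ft_force: [0.9, -0.8, 1.6]
grip_width: 0.0001
```

Emit:
drive_tool(
  series=[
    [[0, 0, 0.2], [0, 0, 0]],
    [[0, 0, 0.1], [0, 0, 0]],
    [[0, 0, 0], [0, 0, 0]],
  ],
)

```text
t: 7.35
tcp_pos: [0.627, 0.0543, 0.116]
tool_rot: [0.149, 0.989, 0.0, 0.001]
ft_force: [1.8, -0.2, 4.2]
grip_width: 0.0
```

Emit:
drive_tool(
  series=[
    [[0, 0, 0.2], [0, 0, 0]],
    [[0, 0, 0], [0, 0, 0]],
  ],
)

```text
t: 7.52
tcp_pos: [0.6266, 0.0543, 0.113]
tool_rot: [0.149, 0.989, -0.0, -0.0]
ft_force: [0.2, -0.2, -0.2]
grip_width: 0.0003
```

Emit:
drive_tool(
  series=[
    [[0, 0, 0.1], [0, 0, 0]],
    [[0, 0, 0.1], [0, 0, 0]],
    [[0, 0, 0], [0, 0, 0]],
  ],
)

```text
t: 7.77
tcp_pos: [0.6269, 0.0541, 0.1111]
tool_rot: [0.149, 0.989, -0.0, -0.0]
ft_force: [0.3, 0.2, -0.2]
grip_width: -0.0001
```

Far left corner snapped. Next the far side's middle.

Emit:
drive_tool(
  series=[
    [[0, 0, 0.1], [0, 0, 0]],
    [[0, 0, 0], [0, 0, 0]],
  ],
)

```text
t: 7.93
tcp_pos: [0.6271, 0.0541, 0.1109]
tool_rot: [0.149, 0.989, -0.0, -0.0]
ft_force: [-4.2, 1.5, 8.8]
grip_width: -0.0002
```

Emit:
drive_tool(
  series=[
    [[0, 0, -1.1], [0, 0, 0]],
    [[0, -0.5, -1.1], [0, 0, 0]],
    [[0, -3.0, 0], [0, 0, 0]],
    [[0, -3.5, 0], [0, 0, 0]],
    [[0, -2.0, 0], [0, 0, 0]],
    [[0, -0.2, 0.6], [0, 0, 0]],
    [[0, 0, 0.6], [0, 0, 0]],
    [[0, 0, 0.2], [0, 0, 0]],
    [[0, 0, 0], [0, 0, 0]],
  ],
)

```text
t: 8.68
tcp_pos: [0.6, -0.0332, 0.1178]
tool_rot: [0.149, 0.989, 0.0, -0.0]
ft_force: [0.1, -0.9, 1.4]
grip_width: -0.0
```

Emit:
drive_tool(
  series=[
    [[0, 0, 0.2], [0, 0, 0]],
    [[0, 0, 0.1], [0, 0, 0]],
    [[0, 0, 0], [0, 0, 0]],
  ],
)

```text
t: 8.93
tcp_pos: [0.6004, -0.0331, 0.1158]
tool_rot: [0.149, 0.989, 0.0, 0.0]
ft_force: [-2.8, -0.0, 8.2]
grip_width: -0.0
```

Emit:
drive_tool(
  series=[
    [[0, 0, 0.2], [0, 0, 0]],
    [[0, 0, 0], [0, 0, 0]],
  ],
)

```text
t: 9.1
tcp_pos: [0.6003, -0.0332, 0.1134]
tool_rot: [0.149, 0.989, -0.0, 0.0]
ft_force: [-0.0, 0.3, 0.5]
grip_width: -0.0001
```

Emit:
drive_tool(
  series=[
    [[0, 0, 0.1], [0, 0, 0]],
    [[0, 0, 0.1], [0, 0, 0]],
    [[0, 0, 0], [0, 0, 0]],
  ],
)

```text
t: 9.35
tcp_pos: [0.6001, -0.0336, 0.1111]
tool_rot: [0.149, 0.989, 0.0, -0.0]
ft_force: [0.5, 0.3, -0.2]
grip_width: -0.0
```

Emit:
drive_tool(
  series=[
    [[0, 0, 0.1], [0, 0, 0]],
    [[0, 0, 0], [0, 0, 0]],
  ],
)

```text
t: 9.52
tcp_pos: [0.6002, -0.0337, 0.111]
tool_rot: [0.149, 0.989, 0.0, 0.0]
ft_force: [-2.7, 2.4, 9.4]
grip_width: -0.0003
```

Emit:
drive_tool(
  series=[
    [[0, 0, -1.1], [0, 0, 0]],
    [[0, -0.5, -1.1], [0, 0, 0]],
    [[0, -3.0, 0], [0, 0, 0]],
    [[0, -3.5, 0], [0, 0, 0]],
    [[0, -2.0, 0], [0, 0, 0]],
    [[0, -0.2, 0.6], [0, 0, 0]],
    [[0, 0, 0.6], [0, 0, 0]],
    [[0, 0, 0.2], [0, 0, 0]],
    [[0, 0, 0], [0, 0, 0]],
  ],
)

```text
t: 10.27
tcp_pos: [0.573, -0.1213, 0.1182]
tool_rot: [0.149, 0.989, -0.0, -0.0]
ft_force: [-0.2, -0.8, 1.0]
grip_width: 0.0003
```

Emit:
drive_tool(
  series=[
    [[0, 0, 0.2], [0, 0, 0]],
    [[0, 0, 0.1], [0, 0, 0]],
    [[0, 0, 0], [0, 0, 0]],
  ],
)

```text
t: 10.52
tcp_pos: [0.5733, -0.1212, 0.1156]
tool_rot: [0.149, 0.989, -0.0, 0.0]
ft_force: [-0.4, -2.3, 3.6]
grip_width: -0.0002
```

Emit:
drive_tool(
  series=[
    [[0, 0, 0.2], [0, 0, 0]],
    [[0, 0, 0], [0, 0, 0]],
  ],
)

```text
t: 10.68
tcp_pos: [0.5729, -0.1212, 0.1129]
tool_rot: [0.149, 0.989, 0.0, -0.0]
ft_force: [-0.3, -0.0, -0.7]
grip_width: 0.0001
```

Emit:
drive_tool(
  series=[
    [[0, 0, 0.1], [0, 0, 0]],
    [[0, 0, 0.1], [0, 0, 0]],
    [[0, 0, 0], [0, 0, 0]],
  ],
)

```text
t: 10.93
tcp_pos: [0.5729, -0.1216, 0.1111]
tool_rot: [0.149, 0.989, 0.0, -0.0]
ft_force: [-0.1, 0.2, -0.8]
grip_width: -0.0001
```

Emit:
drive_tool(
  series=[
    [[0, 0, 0.1], [0, 0, 0]],
    [[0, 0, 0], [0, 0, 0]],
  ],
)

```text
t: 11.1
tcp_pos: [0.573, -0.1217, 0.1109]
tool_rot: [0.149, 0.989, 0.0, 0.0]
ft_force: [-2.8, 1.1, 7.5]
grip_width: -0.0002
```

Emit:
drive_tool(
  series=[
    [[0, 0, -1.1], [0, 0, 0]],
    [[0.5, 0, -1.1], [0, 0, 0]],
    [[3.0, 0, 0], [0, 0, 0]],
    [[3.5, 0, 0], [0, 0, 0]],
    [[3.2, 0, 0], [0, 0, 0]],
    [[2.0, 0, 0], [0, 0, 0]],
    [[0.2, 0, 0.6], [0, 0, 0]],
    [[0, 0, 0.6], [0, 0, 0]],
    [[0, 0, 0.2], [0, 0, 0]],
    [[0, 0, 0], [0, 0, 0]],
  ],
)

```text
t: 11.93
tcp_pos: [0.4549, -0.0854, 0.118]
tool_rot: [0.149, 0.989, -0.0, -0.0]
ft_force: [-0.8, -0.1, 2.6]
grip_width: -0.0001
```

Emit:
drive_tool(
  series=[
    [[0, 0, 0.2], [0, 0, 0]],
    [[0, 0, 0.1], [0, 0, 0]],
    [[0, 0, 0], [0, 0, 0]],
  ],
)

```text
t: 12.18
tcp_pos: [0.4549, -0.0855, 0.1152]
tool_rot: [0.149, 0.989, -0.0, -0.0]
ft_force: [-0.6, -1.7, 3.0]
grip_width: 0.0001
```

Emit:
drive_tool(
  series=[
    [[0, 0, 0.2], [0, 0, 0]],
    [[0, 0, 0], [0, 0, 0]],
  ],
)

```text
t: 12.35
tcp_pos: [0.4546, -0.0853, 0.1129]
tool_rot: [0.149, 0.989, 0.0, -0.0]
ft_force: [-0.0, 0.5, -0.1]
grip_width: 0.0001
```

Emit:
drive_tool(
  series=[
    [[0, 0, 0.1], [0, 0, 0]],
    [[0, 0, 0.1], [0, 0, 0]],
    [[0, 0, 0], [0, 0, 0]],
  ],
)

```text
t: 12.6
tcp_pos: [0.4544, -0.0852, 0.1111]
tool_rot: [0.149, 0.989, -0.0, -0.0]
ft_force: [0.1, 0.0, 0.0]
grip_width: 0.0
```

Emit:
drive_tool(
  series=[
    [[0, 0, 0.1], [0, 0, 0]],
    [[0, 0, 0], [0, 0, 0]],
  ],
)

```text
t: 12.77
tcp_pos: [0.4545, -0.0852, 0.1109]
tool_rot: [0.149, 0.989, -0.0, 0.0]
ft_force: [-4.1, 0.4, 8.2]
grip_width: 0.0001
```

All six places pushed to their stops. I lift clear and look.

Emit:
drive_tool(
  series=[
    [[0, 0, -1.5], [0, 0, 0]],
    [[0, 0, -3], [0, 0, 0]],
    [[0, 0, -3.5], [0, 0, 0]],
    [[0, 1.5, -3.5], [0, 0, 0]],
    [[0, 3, -3.5], [0, 0, 0]],
    [[0, 3, -2], [0, 0, 0]],
    [[1, 1.5, 0], [0, 0, 0]],
    [[0, 0, 0], [0, 0, 0]],
    [[0, 0, 0], [0, 0, 0]],
  ],
)

```text
t: 13.52
tcp_pos: [0.4705, 0.0017, 0.277]
tool_rot: [0.148, 0.989, -0.0, 0.0]
ft_force: [0.1, -0.7, -0.1]
grip_width: -0.0001
```

Run:
```python
from h import *
w=snap('wrist','w2.png');s=snap('scene','s2.png')
for n in ['tongs','honey_jar','price_stand','halva_cup']:
    d=cams.place_of('scene',n);print(n,np.round(d[0]['point'],3) if d else None)
old=cv2.imread('pics/scene1.png')
f=lambda a:cv2.resize(a[185:290,280:420],(400,300),interpolation=cv2.INTER_CUBIC)
x=cv2.resize(w[60:360,160:500],(400,300) ,interpolation=cv2.INTER_CUBIC)
cv2.imwrite('pics/cmp.png',np.vstack([np.hstack([f(old),f(s)]),np.hstack([x,x*0])]))
print(robot.get_state()['t'],robot.get_state()['ft_force'])
```

```text
tongs [ 0.415  0.053 -0.004]
honey_jar [ 0.634  0.13  -0.001]
price_stand [ 0.492 -0.194 -0.001]
halva_cup [ 0.658 -0.057 -0.   ]
13.8167 [-0.19349415  0.30979586 -0.22978395]
```

View pics/cmp.png

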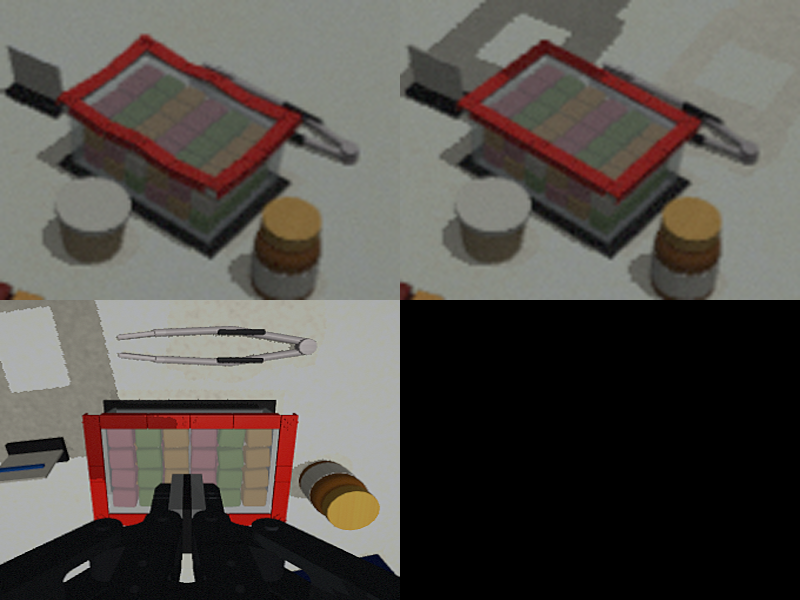

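The before picture (left) shows wavy sides and raised corners. The after picture (right) shows a flat, straight rim all round, from (460,100) via (545,45) and (697,125) to (617,195). The bystanders have not moved, so I hand in.

```bash
python3 -c "
from plant import robot
print(robot.finish_job())"
```

```text
the job is handed in; nothing more can be done
None
```

The lid is shut. I pressed it with closed fingertips at six points going round the rim: near side middle, near left, far left, far side middle, far right, near right.

- **Force checks:** At each point the resistance rose and then fell to about zero, which shows the snap. A last press at each point met the hard stop at the shut-rim height. The highest force read was about 12 N; I read it only at the end of each move, so brief peaks may not show.
- **Picture checks:** The final pictures show the rim flat and straight all round. In the wrist view the gripper hid part of the far side, but the scene camera showed it flat.
- **Bystanders:** The tongs, jar, stand and cup look unmoved. The networks' positions agree with the first ones to within 8 mm. The tongs and cup differ most, by 7 to 8 mm, which is more than the networks' stated 4 mm but shows no shift in the pictures. I did not measure the card terminal and tea tin again; the arm did not work near them.
- **Hand-in:** The arm was clear of everything, with no force on the tool, at about 14 s of the 48 s allowed.

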